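# Load the heating block the right way round and latch it

### The arm

A 6-joint arm with a two-finger parallel gripper is mounted at the origin on a cart in front of the work surface, level with it; the furniture and walls round the work are solid. World frame = base frame: x ahead of the robot, y to its left, z up, the work surface at z = 0. Lengths are in m, angles in rad, forces in N, time in s.
With the tool pointing down it reaches from about 0.35 to 0.775 m from the base axis. Payload 5.5 kg.
Tool frame: the origin (TCP) lies at the very end of the fingers, on their centre line; the grasp point (between the pads) lies env.hold_point_z behind it (env.hold_point_z is the distance from the TCP to the grasp point, in m); z points along the fingers, y is the line along which they close (so a half turn about z gives the same grasp; the last joint's range is limited). The gripper opens to 85 mm and grips with 20 to 120 N. Pads are 22 mm wide; open, the fingers measure 114 mm over their backs; the gripper's body (76 mm by 85 mm) begins 54 mm behind the grasp point. The pads swing forward as they close: fully open they stand 13 mm farther back than shut.
Start: joints at [-1.386, 0.313, 0.046, 1.304, 0, 1.431], TCP at [0.183, -0.545, 0.231] pointing down, gripper open.
Joint ranges: [-2.76, 2.76], [-0.86, 1.69], [-1.03, 1.26], [-2.2, 2.34], [-1.47, 1.5], [-3.14, 3.14]. Speed limits (rad/s): [2.57, 2.57, 3.14, 3.14, 3.14, 3.14].

### API

Orientations are given as a unit quaternion [w, x, y, z].
In Python, from workcell import env gives the robot as it stands.
- The arm moves only by the tool carry_out, never from a script. Its argument "steps" is a list of rows, each a list of 3 entries, a list of its own where there are three numbers: the turn, a rotation vector about the tool's x, y, z in degrees, then the shift along the tool's x, y, z in cm, then the closure in counts, from 0 (fully open) to 255 (shut). A call has exactly 8 rows; each row is the pose to reach, as a shift and turn from the pose commanded when the call began, along the tool's axes at that moment; what a row does not reach only later rows make up. A row lasts 1/8 s, in which the tool goes at most 62.5 mm and 10.7 degrees, less where a joint would pass 70% of its speed; a pose out of reach is approached as far as the arm can. A call with a gripper value outside its range is refused whole. The fingers move at their own pace and stop on an object; "force" is the grip in N (left out, the last holds). Time passes only in rows, so rows that repeat a pose let the fingers close, or fill a call up. It gives the time, the measured TCP pose, the force, the opening and the grip force at its end, in the units of the state.
- env.get_state(): the state, without advancing time (a new reading comes with each control period).
- env.read_camera(name): name is "scene" or "top" or "wrist"; returns (picture, depth): 420x560x3 uint8, red, green, blue; 420x560 float32, m along the optical axis (not along the pixel's ray), 0 where there is no reading.
- env.get_calibration(name): a dict with "fx", "fy", "cx", "cy" (pixels), "D" ([k1, k2, p1, p2, k3] as OpenCV has them; the pictures are not rectified), "origin" and "orientation" of the camera in the world. Camera axes: x right, y up, looking along -z (the intrinsics and any distortion apply to the point x, -y, -z); pixel columns grow to the right and rows downward; lengths in m; the calibration is good to about 2 mm. A picture is of the moment at which its call begins: read the wrist's pose just before it. get_calibration takes no time and is no camera call; for the wrist camera it gives the pose at the moment of the call.
- env.hand_in(): hands the job in; it is judged then, once.
The state is a dict: "clock": time; "joint_pos": joint angles; "qvel": joint speeds; "tau": joint torques, N m; "tcp_pos": TCP position; "orientation": TCP orientation; "wrist_force": force on the tool from outside, world axes, zero at the start; "ft_torque": the same for the moment, N m; "finger_gap": finger opening in m; "grip_force": force on a finger pad.
Only numpy, scipy, OpenCV 4.12 (cv2) and the standard library are available. Lean on these libraries where they do the work, as an engineer would, in place of code of your own. Each camera call takes 0.05 s, during which the arm holds its last target. There are 200 camera calls.

### The job

Take the heating block from the sloping stand and set it squarely on the dark plate of the dry-block heater, lying flat. It looks the same both ways round, but underneath only one end is hollowed out to clear the heater's brass probe post: feel as you lower it whether it goes all the way down, never force it onto the post, and turn it end for end if it stops short. Then swing the hold-down bar over the block and let it drop into its keeper fork; leave the other things where they are.

Things in the scene. Friction and masses are not known exactly. Their poses are not given: they have to be found in the camera images.
- block: aluminium block, 50 (x) x 124 (y) x 44 (z) mm, 0.3-0.5 kg, two rows of five wells on top; origin centre of underside, z out of its top. Grip across x. Alike both ways round outside. Underneath, a pocket 30 mm wide, 50 mm long, 28 mm deep opens downwards in one end half, +y or -y (differs each time, this pose does not tell); the other half is filled up to 4 mm from the underside
- stand: grey fixed stand, foot 110 x 150 mm, origin at the foot's centre. Its shelf slopes 30 degrees, rising towards the stand's +x (roughly the robot's left), and is 80 mm up under the block's centre. The block lies on it tilted likewise, long side along the stand's y, lower long side against a lip 12 mm high, 6 mm thick; the upper 32 mm of that side are clear
- heater: fixed heater, white housing 124 (x) x 236 (y) x 60 mm, origin centre of its underside, x away from its control panel. Dark plate 66 x 140 mm on top, with a brass probe post 12 mm across, 18 mm tall, 35 mm from its centre towards +y. The block goes there, long side along y: right way round it lies flat on the plate, wrong way it stops about 13 mm higher on the post
- seat (a point): centre of the top of the dark plate, 66 mm above the heater's underside; the block's origin belongs here. Axes as the heater
- latch_bar (a joint): hold-down bar, 22 x 10 mm, 0.12 kg: 0 = level, in the keeper fork; 2.05 = leaning back, fully open, the start. Hinge along the heater's x at heater y -100, z 120 mm. Pushed past upright (below 1.57) it falls by itself in about a second, its hinge slowing it, its end dropping into the fork at heater y +100 mm; it then passes 5 mm above a block lying flat
- latch_tip (a point): centre of the red crossbar at the free end of the bar, 14 mm thick, 56 mm long along the heater's x, 212 mm from the hinge
- white_bottle: clear sample bottle with white screw cap, 41 mm across, 118 mm tall, origin at its foot; a bystander
- tape_roll: roll of cream label tape lying flat, 82 mm across, 19 mm high; a bystander
- marker_0: white and blue felt marker lying on the bench, 140 mm long; a bystander

How it is judged:
On the way, in this order (a step that is already met when the one before it is completed fails the run):
1. the block lies flat and square on the heater's plate (horizontal distance between block and seat below 0.012 m and z of block in the frame of seat below 0.003 m and angle between block's own z axis and vertical below 0.04 rad and angle between the y axis of block and the y axis of heater, either way round below 0.14 rad), for 0.2 s.
2. the bar is down in its keeper fork (value of joint latch_bar below 0.03 rad), for 0.2 s.
At the end, for the whole second after the job is handed in: The block lies at rest flat on the heater's plate (within 3 mm in height and 0.04 rad of level), top up, centred within 12 mm and its long side within 0.14 rad of the heater's, and the hold-down bar is down in its keeper fork (below 0.03 rad) (all of step 1 and z of block in the frame of seat above -0.003 m and value of joint latch_bar below 0.03 rad and linear speed of block below 0.02 m/s); the robot touches nothing.
It fails at once if the heater, its probe post or its bar is pressed with over 50 N (contact force between heater and anything else above 50 N).
It fails at once if a bystander is moved more than 30 mm (distance of any of white_bottle, tape_roll, marker_0 from where it was at the start of the episode above 0.03 m).
It also fails if it takes over 67 s, if anything falls off the work surface, if the arm or the gripper's body presses on something with over 40 N, if the wrist force passes 120 N, or if a joint passes its speed limit or range.

## Working session

There is one attempt and no reset: what is moved stays moved. The work goes in short steps, Python scripts to look and compute and a tool call to move; the robot and the scene stay as the last step left them, time stands still between calls to the robot, and variables do not carry over. Pictures are saved under pics/ and viewed, at most 10 in all, crops included, and the job is handed in when it is done.

Besides the shell and the picture viewer there is one more tool, called after "Emit:" in YAML: its name, and indented under it one key for each argument. carry_out: Moves the arm, as the interface text tells. Its arguments: {"type":"object","properties":{"steps":{"type":"array","items":{"type":"array"}},"force":{"type":"number"}},"required":["steps"]}

```bash
mkdir -p pics
cat > h.py <<'E'
import numpy as np, cv2
from scipy.spatial.transform import Rotation as R
from workcell import env
def rot(q): return R.from_quat([q[1],q[2],q[3],q[0]]).as_matrix()
def cloud(d,c):
    K=np.array([[c['fx'],0,c['cx']],[0,c['fy'],c['cy']],[0,0,1.]])
    h,w=d.shape; u,v=np.meshgrid(np.arange(w),np.arange(h))
    p=cv2.undistortPoints(np.stack([u,v],-1).reshape(-1,1,2).astype(np.float64),K,np.array(c['D'],float)).reshape(h,w,2)
    P=np.stack([p[...,0]*d,-p[...,1]*d,-d],-1)
    return P@rot(c['orientation']).T+np.array(c['origin'])
def look(n):
    c=env.get_calibration(n); im,d=env.read_camera(n); return im,d,cloud(d,c),c
E
python3 - <<'E'
from h import *
print(env.hold_point_z, env.get_state())
for n in ('scene','top'):
    im,d,P,c=look(n); print(n,c['origin'],c['orientation'],c['fx'],(d>0).mean())
    cv2.imwrite(f'pics/{n}0.png',im[...,::-1]); np.savez(f'{n}0.npz',im=im,d=d,P=P)
E
```

```text
0.0187 {'clock': 0.0, 'joint_pos': array([-1.38559293e+00,  3.13995117e-01,  4.49801903e-02,  1.30361530e+00,
        2.66956246e-05,  1.43118556e+00]), 'qvel': array([-0.00119891,  0.00025431, -0.00114025, -0.00134945, -0.00100727,
        0.00156884]), 'tau': array([ 1.02518512e-03, -4.80630970e+01,  2.98530757e+01,  1.96845731e-02,
        6.18316449e-05, -2.42808952e-06]), 'tcp_pos': array([ 0.18339801, -0.5444236 ,  0.23041239]), 'orientation': array([-9.17018010e-04,  9.86840519e-01,  1.61693999e-01, -7.55697419e-06]), 'wrist_force': array([-0.44496021,  0.15237773,  0.83354366]), 'ft_torque': array([-0.01839518,  0.02984145,  0.00148257]), 'grip_force': 0.0, 'finger_gap': 0.08549961608268165}
scene [0.09647078 0.49957905 0.73684785] [-0.37251005 -0.14759538  0.35215306  0.84583692] 448.1687115366577 0.9960544217687075
top [0.38762732 0.05631546 0.99975484] [-0.69531889 -0.04806897  0.0596094   0.7146102 ] 460.5425715187367 0.9960119047619047
```

View pics/scene0.png

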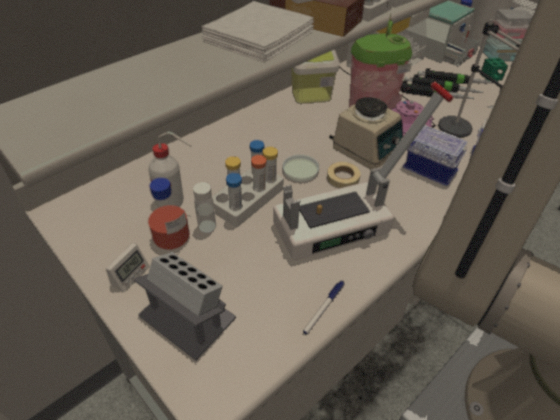

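View pics/top0.png

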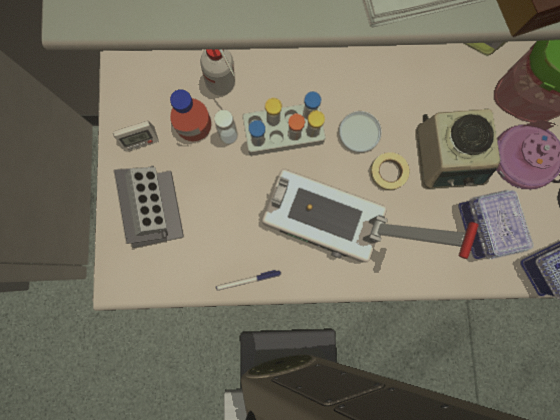

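The scene view shows the block on the stand at about (185,285) and the heater at (335,220) with its post at (320,208). In the top view, the block is at (148,198) and the heater plate at (325,215). The post is at (310,207), the hinge at (375,230) and the red tip at (468,240). The bottle (224,126), tape (390,171) and marker (250,281) are all clear of the work.

Run:
```python
from h import *
z=np.load('top0.npz'); im,P=z['im'],z['P']
hsv=cv2.cvtColor(im,cv2.COLOR_RGB2HSV)
def box(x0,x1,y0,y1):
    m=np.zeros(im.shape[:2],bool); m[y0:y1,x0:x1]=1; return m
def rect(pts,name):
    r=cv2.minAreaRect(pts.astype(np.float32)*1000); print(name,np.round(cv2.boxPoints(r)),'c',np.round(r[0],1),'s',np.round(r[1],1),'ang',r[2])
X,Y,Z=P[...,0],P[...,1],P[...,2]
# housing top
m=box(255,395,160,270)&(Z>.052)&(Z<.063)&(hsv[...,2]>110)
rect(P[m][:,:2],'housing'); print(np.median(Z[m]))
m=box(275,375,175,255)&(Z>.055)&(Z<.072)&(hsv[...,2]<110)
n,l,s,_=cv2.connectedComponentsWithStats(m.astype(np.uint8)); k=1+np.argmax(s[1:,4]); m=l==k
rect(P[m][:,:2],'plate'); print(np.median(Z[m]),s[k])
# post
m=box(300,320,198,216)&(Z>.075); print('post',P[m].mean(0),m.sum())
# red tip
m=box(440,490,210,270)&(hsv[...,1]>150)&((hsv[...,0]<8)|(hsv[...,0]>172))
rect(P[m][:,:2],'tip'); print(np.median(P[m],0),m.sum())
# block top plane
m=box(125,170,155,245)&(Z>.09)
Q=P[m]; 
for i in range(6):
    c=Q.mean(0); n=np.linalg.svd(Q-c)[2][2]; n*=np.sign(n[2]); e=(Q-c)@n; Q2=Q[abs(e)<max(.003,1.5*e.std())]; Q=Q2
print('block n',n,'tilt',np.degrees(np.arccos(n[2])),len(Q), e.std())
a=np.array([n[0],n[1],0]);  # downhill dir
u=-a/np.linalg.norm(a); bx=u-n*(u@n); bx/=np.linalg.norm(bx); by=np.cross(n,bx)
c=Q.mean(0); A=np.stack([(Q-c)@bx,(Q-c)@by],1); rect(A,'blocktop(bx,by)')
r=cv2.minAreaRect(A.astype(np.float32)); cc=c+bx*r[0][0]+by*r[0][1]; print('bx',bx,'by',by,'topcentre',cc,'origin',cc-.044*n)
print('zmax',Z[m].max())
# stand foot
```

```text
housing [[ 401. -144.]
 [ 515. -190.]
 [ 604.   26.]
 [ 490.   73.]] c [502.4 -58.7] s [234.4 122.7] ang 67.71917724609375
0.05840561211466638
plate [[ 446. -109.]
 [ 507. -134.]
 [ 559.   -6.]
 [ 498.   19.]] c [502.6 -57.5] s [138.5  65.6] ang 67.98417663574219
0.06465114433277042 [ 288  188   74   53 2081]
post [ 0.51107902 -0.02329586  0.11193476] 30
tip [[ 341.   46.]
 [ 409. -265.]
 [ 455. -255.]
 [ 388.   56.]] c [ 398.1 -104.1] s [ 47.2 318.1] ang 12.179129600524902
[ 0.42709075 -0.23877235  0.3128779 ] 294
block n [-0.09783089  0.37509968  0.92180765] tilt 22.80820427180257 1054 0.00466704315707614
blocktop(bx,by) [[-47. -58.]
 [ 20. -72.]
 [ 48.  70.]
 [-19.  83.]] c [0.5 5.7] s [144.3  67.7] ang 78.73859405517578
bx [ 0.23263724 -0.89196932  0.38764759] by [0.96763063 0.2523707  0.        ] topcentre [0.5247229  0.30642248 0.10887766] origin [0.52902746 0.28991809 0.06831813]
zmax 0.9997548380676334
```

```bash
python3 - <<'E'
from h import *
for nm,bx4 in (('top',(120,175,155,245)),('scene',(140,225,245,320))):
    z=np.load(nm+'0.npz'); im,P,d=z['im'],z['P'],z['d']
    x0,x1,y0,y1=bx4
    m=np.zeros(d.shape,bool); m[y0:y1,x0:x1]=1; m&=(d>0)&(P[...,2]>.08)&(P[...,2]<.2)
    Q0=Q=P[m]; print(nm,len(Q),np.percentile(Q[:,2],[1,25,50,75,99]))
    rng=np.random.default_rng(0); best=0
    for i in range(500):
        a=Q0[rng.choice(len(Q0),3,False)]; n=np.cross(a[1]-a[0],a[2]-a[0]); n/=np.linalg.norm(n)+1e-12
        if abs(n[2])<.7: continue
        ok=abs((Q0-a[0])@n)<.003
        if ok.sum()>best: best=ok.sum(); Q=Q0[ok]
    for i in range(3):
        c=Q.mean(0); n=np.linalg.svd(Q-c)[2][2]; n*=np.sign(n[2]); Q=Q0[abs((Q0-c)@n)<.003]
    u=-np.array([n[0],n[1],0]); u/=np.linalg.norm(u); bx=u-n*(u@n); bx/=np.linalg.norm(bx); by=np.cross(n,bx)
    A=np.stack([(Q-c)@bx,(Q-c)@by],1); r=cv2.minAreaRect((A*1000).astype(np.float32))
    lo,hi=np.percentile(A,[1,99],axis=0)
    print('n',n,'tilt',np.degrees(np.arccos(n[2])),len(Q),'bx',bx,'by',by,'c',c,'rect',r,lo,hi)
    ctr=c+bx*r[0][0]/1e3+by*r[0][1]/1e3; print('top ctr',ctr,'origin',ctr-.044*n)
z=np.load('top0.npz'); im,P,d=z['im'],z['P'],z['d']
hsv=cv2.cvtColor(im,cv2.COLOR_RGB2HSV)
m=(hsv[...,1]>150)&((hsv[...,0]<8)|(hsv[...,0]>172))&(d>0)&(P[...,2]>.2); m[:, :440]=0;m[:210]=0;m[270:]=0;m[:,490:]=0
print('tip',np.median(P[m],0),m.sum())
m=(d>0)&(P[...,2]>.074)&(P[...,2]<.095); m[:, :300]=0;m[:198]=0;m[216:]=0;m[:,320:]=0
print('post',P[m].mean(0),m.sum())
m=(d>0)&(P[...,2]>-.01)&(P[...,2]<.03)&(hsv[...,2]<110); m[:,:110]=0;m[:,190:]=0;m[:160]=0;m[250:]=0
print('foot',cv2.minAreaRect((P[m][:,:2]*1000).astype(np.float32)))
E
python3 -c "
import cv2;i=cv2.imread('pics/top0.png')[140:260,100:200];cv2.imwrite('pics/c1.png',cv2.resize(i,None,fx=4,fy=4,interpolation=2))"
```

```text
top 2815 [0.08353563 0.09777077 0.11115955 0.12019291 0.12942635]
n [ 0.09165319 -0.49714889  0.86281091] tilt 30.366327849096056 1554 bx [-0.15642965  0.84851189  0.50552679] by [-0.9834274  -0.18130235  0.        ] c [0.53464167 0.28862924 0.11730463] rect ((-0.6610279083251953, -1.0158309936523438), (125.43557739257812, 49.85213088989258), 89.75579071044922) [-0.02491996 -0.06192227] [0.02363964 0.06050256]
top ctr [0.53574407 0.28825252 0.11697046] origin [0.53171133 0.31012707 0.07900678]
scene 3406 [0.08329118 0.09800359 0.10953995 0.11977488 0.12963122]
n [ 0.08906338 -0.47497607  0.87548012] tilt 28.898150989501403 1162 bx [-0.16135033  0.8604833   0.48325413] by [-0.98287018 -0.18429926  0.        ] c [0.53217116 0.29113455 0.11947158] rect ((-2.8222599029541016, -3.3380050659179688), (52.51093673706055, 124.9775390625), 0.513555109500885) [-0.02700148 -0.064056  ] [0.02222964 0.05767012]
top ctr [0.53590736 0.28932124 0.11810771] origin [0.53198857 0.31022018 0.07958659]
tip [ 0.42709913 -0.23877982  0.31287769] 293
post [ 0.51533598 -0.02604108  0.08132027] 29
foot ((529.9695434570312, 310.3031311035156), (147.95355224609375, 112.30306243896484), 10.464969635009766)
```

View pics/c1.png

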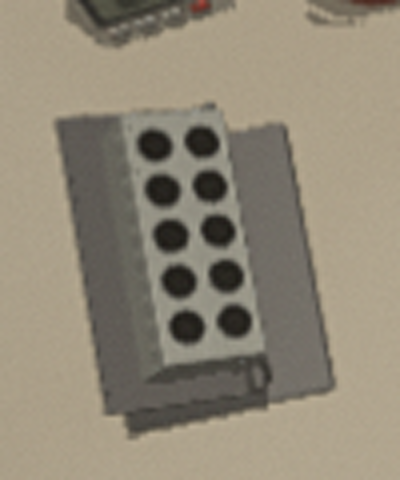

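The crop shows the block top from (130,110) to (260,360), lying square on the stand. Both cameras agree on its pose: tilted 30° with its origin at (0.532, 0.310, 0.079). Next I raise the arm and swing it towards the stand.

Emit:
carry_out:
  steps:
    - [[0,0,-10],[0,0,-6],0]
    - [[0,0,-20],[3,-3,-11],0]
    - [[0,0,-30],[7,-7,-15],0]
    - [[0,0,-40],[11,-11,-19],0]
    - [[0,0,-50],[15,-16,-20],0]
    - [[0,0,-60],[20,-21,-20],0]
    - [[0,0,-70],[25,-27,-20],0]
    - [[0,0,-80],[30,-33,-20],0]

```text
clock: 1.1
tcp_pos: [0.3421, -0.1869, 0.4309]
orientation: [0.0, 0.65, 0.76, 0.0]
wrist_force: [1.7, 0.5, -0.2]
finger_gap: 0.0857
grip_force: 0.0
```

```bash
cat >> h.py <<'E'
n=np.array([.0906,-.4915,.866]); n/=np.linalg.norm(n)
bx=np.array([-.157,.853,.5]); bx-=n*(n@bx); bx/=np.linalg.norm(bx); by=np.cross(n,bx)
RG=np.stack([by,bx,-n],1); O=np.array([.532,.310,.0795])
def rel(Rt,p):
    s=env.get_state(); R0=rot(s['orientation'])
    print('t',s['clock'],'tcp',s['tcp_pos'],'F',s['wrist_force'],'gap',s['finger_gap'],'j',np.round(s['joint_pos'],2))
    print('turn',np.round(R.from_matrix(R0.T@Rt).as_rotvec(degrees=True),2),'shift cm',np.round(R0.T@(p-s['tcp_pos'])*100,2))
E
python3 - <<'E'
from h import *
rel(RG,O+n*.113)
E
```

```text
t 1.1 tcp [ 0.34212727 -0.1869428   0.4309046 ] F [ 1.74320839  0.54883751 -0.22643283] gap 0.08565725561446338 j [-0.71 -0.03  0.13  1.73  0.    0.71]
turn [-23.26  23.92 -89.24] shift cm [40.51 26.59 25.36]
```

Emit:
carry_out:
  steps:
    - [[0,0,-10],[5,3,0],0]
    - [[-3,3,-20],[10,6,1],0]
    - [[-6,6,-30],[15,10,3],0]
    - [[-9,9,-40],[20,13,5],0]
    - [[-12,12,-50],[25,16,7],0]
    - [[-15,15,-59],[30,20,10],0]
    - [[-18,18,-68],[35,23,13],0]
    - [[-20,20,-76],[38,25,16],0]

```text
clock: 2.1
tcp_pos: [0.5328, 0.2259, 0.2701]
orientation: [-0.017, 0.031, 0.973, 0.227]
wrist_force: [0.0, -0.5, -0.3]
finger_gap: 0.0851
grip_force: 0.0
```

Run:
```python
from h import *
rel(RG,O+n*.113)
```

```text
t 2.1 tcp [0.53278705 0.2259379  0.27010296] F [ 0.03545072 -0.46994933 -0.25938105] gap 0.08510521603895592 j [ 0.02  0.26 -0.01  1.31  0.46  0.09]
turn [ -3.5    4.   -13.12] shift cm [-1.22 -1.47  9.56]
```

Emit:
carry_out:
  steps:
    - [[-1,1,-3],[-0.5,-0.5,2],0]
    - [[-1,1,-5],[-1,-1,4],0]
    - [[-2,2,-6],[-1,-1,6],0]
    - [[-2,2,-8],[-1,-1,7],0]
    - [[-2,2,-9],[-1,-1,7],0]
    - [[-2,2,-9],[-1,-1,7],0]
    - [[-2,2,-9],[-1,-1,7],0]
    - [[-2,2,-9],[-1,-1,7],0]

```text
clock: 3.1
tcp_pos: [0.5404, 0.2456, 0.204]
orientation: [-0.015, -0.047, 0.969, 0.244]
wrist_force: [0.5, 0.5, 0.1]
finger_gap: 0.0856
grip_force: 0.0
```

Run:
```python
from h import *
rel(RG,O+n*.013)
im,d,P,c=look('wrist'); cv2.imwrite('pics/w1.png',im[...,::-1])
m=(d>0)&(abs((P-O)@n-.044)<.004)&(abs((P-O)@bx)<.05)&(abs((P-O)@by)<.09)
A=np.stack([(P[m]-O)@bx,(P[m]-O)@by],1)*1000; print(len(A),np.median((P[m]-O)@n),cv2.minAreaRect(A.astype(np.float32)))
```

```text
t 3.1 tcp [0.54041681 0.24555361 0.20401782] F [0.45393194 0.47572902 0.05152595] gap 0.08555258614930907 j [ 0.04  0.33 -0.09  1.19  0.49 -0.06]
turn [-1.66  2.05 -4.4 ] shift cm [ 0.08 -0.22 12.75]
7981 0.04469304324279808 ((-0.7233810424804688, 0.14688873291015625), (50.11357498168945, 124.04220581054688), 0.09375655651092529)
```

View pics/w1.png

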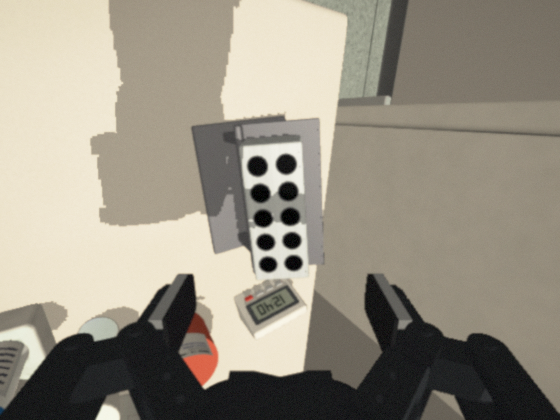

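Wrist view: the block, from (240,140) to (305,275), sits centred between the fingers. The depth fit confirms the pose to within 1 mm, so I descend along its normal.

Emit:
carry_out:
  steps:
    - [[-1.7,2,-4.4],[-0.3,-0.5,2],0]
    - [[-1.7,2,-4.4],[-0.2,-0.4,4],0]
    - [[-1.7,2,-4.4],[-0.1,-0.4,6],0]
    - [[-1.7,2,-4.4],[0,-0.3,8],0]
    - [[-1.7,2,-4.4],[0,-0.3,9.5],0]
    - [[-1.7,2,-4.4],[0.1,-0.2,10.7],0]
    - [[-1.7,2,-4.4],[0.1,-0.2,10.7],0]
    - [[-1.7,2,-4.4],[0.1,-0.2,10.7],0]

```text
clock: 4.15
tcp_pos: [0.534, 0.2942, 0.1087]
orientation: [-0.023, -0.088, 0.962, 0.258]
wrist_force: [-0.0, -0.2, 0.1]
finger_gap: 0.0856
grip_force: 0.0
```

Run:
```python
from h import *
rel(RG,O+n*.013)
```

```text
t 4.15 tcp [0.53401685 0.29422522 0.10868756] F [-0.03605839 -0.17217237  0.06656155] gap 0.08555986097848153 j [ 0.12  0.43 -0.2   0.98  0.52 -0.08]
turn [0.05 0.02 0.  ] shift cm [-0.09 -0.09  2.02]
```

Tracking is accurate. I go the last 2 cm and grip.

Emit:
carry_out:
  steps:
    - [[0,0,0],[-0.1,-0.1,1],0]
    - [[0,0,0],[-0.1,-0.1,2],0]
    - [[0,0,0],[-0.1,-0.1,2],0]
    - [[0,0,0],[-0.1,-0.1,2],150]
    - [[0,0,0],[-0.1,-0.1,2],255]
    - [[0,0,0],[-0.1,-0.1,2],255]
    - [[0,0,0],[-0.1,-0.1,2],255]
    - [[0,0,0],[-0.1,-0.1,2],255]
  force: 60

```text
clock: 5.15
tcp_pos: [0.5334, 0.3033, 0.0908]
orientation: [-0.023, -0.088, 0.962, 0.258]
wrist_force: [0.7, -2.7, 3.6]
finger_gap: 0.0489
grip_force: 63.3
```

Emit:
carry_out:
  steps:
    - [[0,0,0],[0,0,-0.5],255]
    - [[0,0,0],[0,0,-1.5],255]
    - [[0,0,0],[0,0,-3],255]
    - [[0,0,0],[0,1,-6],255]
    - [[0,0,0],[0,3,-9],255]
    - [[0,0,0],[0,5,-12.5],255]
    - [[0,0,0],[0,7,-16],255]
    - [[0,0,0],[0,7,-16],255]

```text
clock: 6.15
tcp_pos: [0.5385, 0.2842, 0.2684]
orientation: [-0.02, -0.089, 0.962, 0.258]
wrist_force: [0.4, -0.2, -4.8]
finger_gap: 0.0491
grip_force: 62.7
```

```bash
cat >> h.py <<'E'
S=np.array([.5028,-.058,.066])
def RH(a):  # tool y at yaw a deg, pointing down
    a=np.radians(a); y=np.array([np.cos(a),np.sin(a),0]); z=np.array([0,0,-1.]); return np.stack([np.cross(y,z),y,z],1)
E
python3 - <<'E'
from h import *
rel(RH(158),S+[0,0,.013+.13])
E
```

```text
t 6.15 tcp [0.53853353 0.28416777 0.26835435] F [ 0.38904295 -0.24224755 -4.83258735] gap 0.04905219893376361 j [ 0.1   0.33  0.07  1.34  0.52 -0.1 ]
turn [ 27.21  15.45 -56.11] shift cm [  9.74 -31.51 -11.44]
```

Emit:
carry_out:
  steps:
    - [[3,2,-7],[1,-4,-2],255]
    - [[7,4,-14],[2.5,-8,-3.5],255]
    - [[10,6,-21],[4,-13,-5],255]
    - [[14,8,-29],[5.5,-18,-7],255]
    - [[18,10,-37],[7,-23,-9],255]
    - [[22,12,-45],[8.5,-27,-10.5],255]
    - [[25,14,-52],[9.5,-30,-11],255]
    - [[27.2,15.4,-56],[9.7,-31.5,-11.4],255]

```text
clock: 7.15
tcp_pos: [0.4991, -0.0587, 0.2031]
orientation: [-0.004, -0.559, 0.829, 0.003]
wrist_force: [1.2, 0.6, -4.1]
finger_gap: 0.0492
grip_force: 63.4
```

Emit:
carry_out:
  steps:
    - [[0,0,0],[0,0,0],255]
    - [[0,0,0],[0,0,0],255]
    - [[0,0,0],[0,0,0],255]
    - [[0,0,0],[0,0,0],255]
    - [[0,0,0],[0,0,0],255]
    - [[0,0,0],[0,0,0],255]
    - [[0,0,0],[0,0,0],255]
    - [[0,0,0],[0,0,0],255]

```text
clock: 8.15
tcp_pos: [0.5008, -0.0576, 0.205]
orientation: [-0.003, -0.558, 0.829, 0.002]
wrist_force: [-0.1, -0.0, -4.0]
finger_gap: 0.0493
grip_force: 63.5
```

Run:
```python
from h import *
rel(RH(158),S+[0,0,.013])
# held block's top face from top & scene cams
for nm in ('top','scene'):
    im,d,P,c=look(nm); cv2.imwrite(f'pics/{nm}2.png',im[...,::-1]); np.savez(nm+'2.npz',im=im,d=d,P=P)
    t=env.get_state()['tcp_pos']; x=np.array([np.cos(np.radians(158)),np.sin(np.radians(158)),0]); y=np.cross([0,0,1],x)
    q=P-t; m=(d>0)&(abs(q@x)<.035)&(abs(q@y)<.08)&(abs(q@y)>.02)&(abs(q[...,2]-.031)<.015)
    Q=q[m]; b=Q@y
    print(nm,len(Q),[ (k,np.median(Q[s],0)[2] if s.sum() else None,s.sum(), np.percentile(Q[s]@y,[1,99]),np.percentile(Q[s]@x,[2,98])) for k,s in (('+y',b>0),('-y',b<0)) if s.sum()>5])
```

```text
t 8.15 tcp [ 0.50082938 -0.05756135  0.20501819] F [-0.14957134 -0.00713932 -4.02135047] gap 0.04931632248693864 j [-0.27  0.19 -0.18  1.21 -0.   -1.46]
turn [ 0.4 -0.2 -0.1] shift cm [-0.08 -0.29 12.6 ]
top 644 [('-y', np.float64(0.029884065757109057), np.int64(644), array([-0.06094961, -0.02083794]), array([-0.02249884,  0.02571155]))]
scene 730 [('+y', np.float64(0.02761739940035604), np.int64(151), array([0.02072873, 0.06071268]), array([-0.00500648,  0.02658526])), ('-y', np.float64(0.030359923502248726), np.int64(579), array([-0.06335612, -0.02092949]), array([-0.02359921,  0.0257651 ]))]
```

View pics/scene2.png

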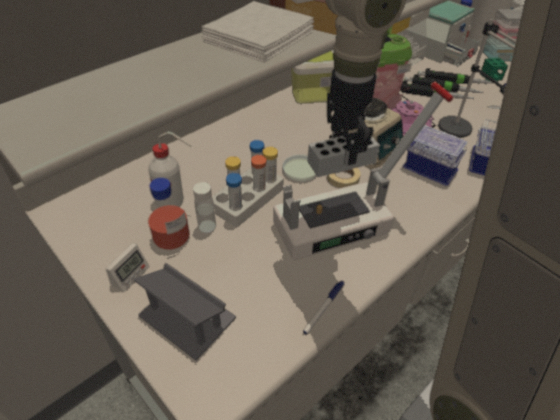

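Scene view: the block is held level above the heater at about (340,150), and the bar and bystanders are where they were. I lower it quickly to just above the post, then slowly.

Emit:
carry_out:
  steps:
    - [[0.4,-0.2,0],[-0.1,-0.4,3],255]
    - [[0.4,-0.2,0],[-0.1,-0.4,6],255]
    - [[0.4,-0.2,0],[-0.1,-0.4,8.5],255]
    - [[0.4,-0.2,0],[-0.1,-0.4,9.8],255]
    - [[0.4,-0.2,0],[-0.1,-0.4,10.3],255]
    - [[0.4,-0.2,0],[-0.1,-0.4,10.6],255]
    - [[0.4,-0.2,0],[-0.1,-0.4,10.6],255]
    - [[0.4,-0.2,0],[-0.1,-0.4,10.6],255]

```text
clock: 9.25
tcp_pos: [0.5046, -0.0583, 0.0997]
orientation: [0.0, -0.558, 0.83, -0.0]
wrist_force: [1.1, 0.5, -3.3]
finger_gap: 0.0494
grip_force: 63.5
```

Emit:
carry_out:
  steps:
    - [[0,0,0],[0,0,0.1],255]
    - [[0,0,0],[0,0,0.2],255]
    - [[0,0,0],[0,0,0.3],255]
    - [[0,0,0],[0,0,0.4],255]
    - [[0,0,0],[0,0,0.5],255]
    - [[0,0,0],[0,0,0.6],255]
    - [[0,0,0],[0,0,0.7],255]
    - [[0,0,0],[0,0,0.7],255]

```text
clock: 10.25
tcp_pos: [0.5041, -0.0582, 0.0919]
orientation: [-0.0, -0.558, 0.83, 0.0]
wrist_force: [-0.7, 0.7, -2.6]
finger_gap: 0.0489
grip_force: 63.5
```

Emit:
carry_out:
  steps:
    - [[0,0,0],[0,0,0.05],255]
    - [[0,0,0],[0,0,0.1],255]
    - [[0,0,0],[0,0,0.15],255]
    - [[0,0,0],[0,0,0.2],255]
    - [[0,0,0],[0,0,0.2],255]
    - [[0,0,0],[0,0,0.2],255]
    - [[0,0,0],[0,0,0.2],255]
    - [[0,0,0],[0,0,0.2],255]

```text
clock: 11.25
tcp_pos: [0.5043, -0.0583, 0.0909]
orientation: [0.0, -0.559, 0.829, -0.0]
wrist_force: [-3.0, -0.2, 5.8]
finger_gap: 0.0493
grip_force: 64.8
```

It stopped short about 13 mm above the plate with the force up 9 N, so the post is under the solid end. I lift it and turn it end for end.

Emit:
carry_out:
  steps:
    - [[0,0,0],[0,0,-3],255]
    - [[0,0,0],[0,0,-6.5],255]
    - [[0,0,10],[0,0,-9],255]
    - [[0,0,20],[0,0,-10],255]
    - [[0,0,30],[0,0,-10],255]
    - [[0,0,40],[0,0,-10],255]
    - [[0,0,50],[0,0,-10],255]
    - [[0,0,60],[0,0,-10],255]

```text
clock: 12.25
tcp_pos: [0.5039, -0.0582, 0.1895]
orientation: [-0.0, -0.066, 0.998, 0.0]
wrist_force: [0.1, 0.6, -3.1]
finger_gap: 0.0492
grip_force: 63.8
```

Emit:
carry_out:
  steps:
    - [[0,0,10],[0,0,0],255]
    - [[0,0,20],[0,0,0],255]
    - [[0,0,30],[0,0,0],255]
    - [[0,0,40],[0,0,0],255]
    - [[0,0,50],[0,0,0],255]
    - [[0,0,60],[0,0,0],255]
    - [[0,0,70],[0,0,0],255]
    - [[0,0,80],[0,0,0],255]

```text
clock: 13.25
tcp_pos: [0.5039, -0.0582, 0.1895]
orientation: [-0.0, 0.591, 0.807, -0.0]
wrist_force: [0.8, 0.1, -2.8]
finger_gap: 0.0491
grip_force: 63.8
```

Emit:
carry_out:
  steps:
    - [[0,0,10],[0,0,0],255]
    - [[0,0,20],[0,0,0],255]
    - [[0,0,30],[0,0,0],255]
    - [[0,0,40],[0,0,0],255]
    - [[0,0,40],[0,0,0],255]
    - [[0,0,40],[0,0,0],255]
    - [[0,0,40],[0,0,0],255]
    - [[0,0,40],[0,0,0],255]

```text
clock: 14.25
tcp_pos: [0.5041, -0.0582, 0.1899]
orientation: [-0.0, 0.829, 0.559, -0.0]
wrist_force: [-0.2, -0.1, -2.7]
finger_gap: 0.0492
grip_force: 63.8
```

Run:
```python
from h import *
rel(RH(-22),S+[0,0,.013])
for nm in ('top','scene'):
    im,d,P,c=look(nm); cv2.imwrite(f'pics/{nm}3.png',im[...,::-1])
    t=env.get_state()['tcp_pos']; x=np.array([np.cos(np.radians(158)),np.sin(np.radians(158)),0]); y=np.cross([0,0,1],x)
    q=P-t; m=(d>0)&(abs(q@x)<.035)&(abs(q@y)<.08)&(abs(q@y)>.02)&(abs(q[...,2]-.031)<.015)
    Q=q[m]; b=Q@y
    for k,s in (('+',b>0),('-',b<0)):
        if s.sum()>50:
            f=np.polyfit(Q[s]@y,Q[s][:,2],1); print(nm,k,s.sum(),'z',np.median(Q[s][:,2]),'slope',f[0],np.percentile(Q[s]@y,[1,99]),np.percentile(Q[s]@x,[2,98]))
```

```text
t 14.25 tcp [ 0.50410906 -0.05824963  0.18994359] F [-0.22062183 -0.10790794 -2.71137021] gap 0.04919751896865766 j [-0.27  0.2  -0.21  1.16  0.    1.68]
turn [-0.   -0.   -0.05] shift cm [-0.03 -0.13 11.09]
top - 593 z 0.030196319800816163 slope 0.0012870192502184997 [-0.05950838 -0.02104737] [-0.02216444  0.02598465]
scene + 153 z 0.026991923565316073 slope 0.14776990662580888 [0.0207084  0.06248012] [-0.00538525  0.02670295]
scene - 554 z 0.03056414909183655 slope 0.09046716721393236 [-0.06189561 -0.02067499] [-0.02287802  0.02613881]
```

Emit:
carry_out:
  steps:
    - [[0,0,0],[0,-0.1,3],255]
    - [[0,0,0],[0,-0.1,6],255]
    - [[0,0,0],[0,-0.1,8],255]
    - [[0,0,0],[0,-0.1,8.8],255]
    - [[0,0,0],[0,-0.1,9.2],255]
    - [[0,0,0],[0,-0.1,9.5],255]
    - [[0,0,0],[0,-0.1,9.7],255]
    - [[0,0,0],[0,-0.1,9.9],255]

```text
clock: 15.35
tcp_pos: [0.5035, -0.0579, 0.0913]
orientation: [0.0, 0.83, 0.559, 0.0]
wrist_force: [0.6, -0.2, -3.5]
finger_gap: 0.0485
grip_force: 63.8
```

Emit:
carry_out:
  steps:
    - [[0,0,0],[0,0,0.1],255]
    - [[0,0,0],[0,0,0.2],255]
    - [[0,0,0],[0,0,0.3],255]
    - [[0,0,0],[0,0,0.4],255]
    - [[0,0,0],[0,0,0.4],255]
    - [[0,0,0],[0,0,0.4],255]
    - [[0,0,0],[0,0,0.4],255]
    - [[0,0,0],[0,0,0.4],255]

```text
clock: 16.35
tcp_pos: [0.5032, -0.0579, 0.087]
orientation: [-0.0, 0.83, 0.558, 0.0]
wrist_force: [0.7, -0.3, -2.8]
finger_gap: 0.0492
grip_force: 63.8
```

It is past the post height with no contact, so it is the right way round. I keep lowering gently.

Emit:
carry_out:
  steps:
    - [[0,0,0],[0,0,0.1],255]
    - [[0,0,0],[0,0,0.2],255]
    - [[0,0,0],[0,0,0.3],255]
    - [[0,0,0],[0,0,0.4],255]
    - [[0,0,0],[0,0,0.5],255]
    - [[0,0,0],[0,0,0.6],255]
    - [[0,0,0],[0,0,0.6],255]
    - [[0,0,0],[0,0,0.6],255]

```text
clock: 17.35
tcp_pos: [0.5032, -0.0578, 0.081]
orientation: [-0.0, 0.83, 0.558, 0.0]
wrist_force: [-0.2, -0.2, -3.6]
finger_gap: 0.0493
grip_force: 63.8
```

Emit:
carry_out:
  steps:
    - [[0,0,0],[0,0,0.05],255]
    - [[0,0,0],[0,0,0.1],255]
    - [[0,0,0],[0,0,0.15],255]
    - [[0,0,0],[0,0,0.2],255]
    - [[0,0,0],[0,0,0.2],255]
    - [[0,0,0],[0,0,0.2],255]
    - [[0,0,0],[0,0,0.2],255]
    - [[0,0,0],[0,0,0.2],255]

```text
clock: 18.35
tcp_pos: [0.5032, -0.0578, 0.079]
orientation: [-0.0, 0.83, 0.559, 0.0]
wrist_force: [1.0, -0.3, -3.0]
finger_gap: 0.0492
grip_force: 63.8
```

Emit:
carry_out:
  steps:
    - [[0,0,0],[0,0,0.05],255]
    - [[0,0,0],[0,0,0.1],255]
    - [[0,0,0],[0,0,0.15],255]
    - [[0,0,0],[0,0,0.15],255]
    - [[0,0,0],[0,0,0.15],255]
    - [[0,0,0],[0,0,0.15],255]
    - [[0,0,0],[0,0,0.15],255]
    - [[0,0,0],[0,0,0.15],255]

```text
clock: 19.35
tcp_pos: [0.5033, -0.0578, 0.0786]
orientation: [0.0, 0.829, 0.559, 0.0]
wrist_force: [-4.2, 1.6, 6.9]
finger_gap: 0.0494
grip_force: 65.3
```

It touched down at plate level, so I release and lift.

Emit:
carry_out:
  steps:
    - [[0,0,0],[0,0,-0.05],200]
    - [[0,0,0],[0,0,-0.05],100]
    - [[0,0,0],[0,0,-0.05],0]
    - [[0,0,0],[0,0,-0.05],0]
    - [[0,0,0],[0,0,-1],0]
    - [[0,0,0],[0,0,-4],0]
    - [[0,0,0],[0,0,-8],0]
    - [[0,0,0],[0,0,-12],0]

```text
clock: 20.35
tcp_pos: [0.5031, -0.0578, 0.1992]
orientation: [0.0, 0.83, 0.558, 0.0]
wrist_force: [0.7, 1.0, -0.0]
finger_gap: 0.0856
grip_force: 0.0
```

Run:
```python
from h import *
hx=np.array([np.cos(np.radians(-22)),np.sin(np.radians(-22)),0]); hy=np.cross([0,0,1],hx)
rel(RH(-22),S+[0,0,.15])
for nm in ('wrist','scene','top'):
    im,d,P,c=look(nm); 
    if nm!='top': cv2.imwrite(f'pics/{nm}4.png',im[...,::-1])
    q=P-S; m=(d>0)&(abs(q@hx)<.05)&(abs(q@hy)<.08)&(abs(q[...,2]-.044)<.012)
    Q=q[m]
    if len(Q)<100: continue
    A=np.c_[Q[:,:2]@hx[:2],Q[:,:2]@hy[:2],np.ones(len(Q))]; f=np.linalg.lstsq(A,Q[:,2],rcond=None)[0]
    print(nm,len(Q),'plane',f,cv2.minAreaRect((A[:,:2]*1000).astype(np.float32)))
z=np.load('top0.npz'); im,P,d=z['im'],z['P'],z['d']; hsv=cv2.cvtColor(im,cv2.COLOR_RGB2HSV)
m=(hsv[...,1]>150)&((hsv[...,0]<8)|(hsv[...,0]>172))&(d>0)&(P[...,2]>.2); m[:, :440]=0;m[:210]=0;m[270:]=0;m[:,490:]=0
q=P[m]-S; print('tip heater', np.median(q@hx),np.median(q@hy),np.median(P[m][:,2]),'expected',-.1+.212*np.cos(2.05),.12+.212*np.sin(2.05))
```

```text
t 20.35 tcp [ 0.50309241 -0.05784211  0.19919697] F [ 0.6795015   0.99448601 -0.01721409] gap 0.08561429400250917 j [-0.27  0.19 -0.19  1.19  0.    1.68]
turn [ 0.01 -0.01 -0.1 ] shift cm [-0.03 -0.02 -1.68]
wrist 8545 plane [ 0.0019219  -0.00526041  0.04403315] ((-0.7927722930908203, -1.1257171630859375), (50.224212646484375, 124.33161926269531), 0.0614299476146698)
scene 1219 plane [ 0.07861142 -0.01001586  0.04298466] ((-0.1829204559326172, 0.5779609680175781), (125.32109832763672, 53.2795295715332), 89.76596069335938)
top 704 plane [0.02047124 0.00339123 0.04255302] ((-0.7133598327636719, 27.069042205810547), (50.897789001464844, 65.74834442138672), 0.2542816996574402)
tip heater -0.0020969216732872713 -0.19575972011312143 0.3128776895098542 expected -0.19774741057186312 0.3081208221502756
```

View pics/scene4.png

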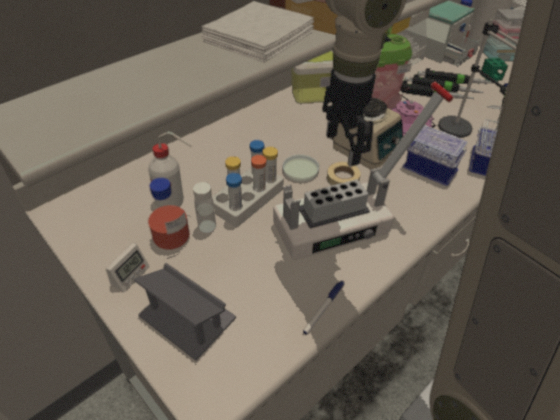

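The block sits flat on the plate: its top is 44.0 mm above it, its slope is under 0.006 and it is within 1.5 mm of centre. In the view it is at (337,202) and the red tip is at (442,91). Now I raise the closed gripper over the bar and go behind the tip.

Emit:
carry_out:
  steps:
    - [[0,0,0],[0,0,-6],255]
    - [[0,0,0],[0,0,-12],255]
    - [[0,0,0],[-1,0,-18],255]
    - [[0,0,0],[-4,0,-23],255]
    - [[0,0,0],[-10,0,-23],255]
    - [[0,0,0],[-16,0,-23],255]
    - [[0,0,0],[-22,0,-23],255]
    - [[0,0,0],[-27,0,-23],255]

```text
clock: 21.5
tcp_pos: [0.4004, -0.3098, 0.4265]
orientation: [-0.001, 0.83, 0.558, -0.0]
wrist_force: [0.5, 0.4, 0.5]
finger_gap: -0.0002
grip_force: 0.0
```

Emit:
carry_out:
  steps:
    - [[0,0,0],[-0.5,0,0],255]
    - [[0,0,0],[-0.5,0,0],255]
    - [[0,0,0],[-0.5,0,4],255]
    - [[0,0,0],[-0.5,0,8],255]
    - [[0,0,0],[-0.5,0,12],255]
    - [[0,0,0],[-0.5,0,14.5],255]
    - [[0,0,0],[-0.5,0,14.5],255]
    - [[0,0,0],[-0.5,0,14.5],255]

```text
clock: 22.5
tcp_pos: [0.4005, -0.3121, 0.2837]
orientation: [0.001, 0.829, 0.559, 0.0]
wrist_force: [0.5, 0.6, 0.0]
finger_gap: -0.0002
grip_force: 0.0
```

Run:
```python
from h import *
hy=np.array([.3746,.9272,0])
rel(RH(-22),S+hy*-.216+[0,0,.28-.066])
im,d=env.read_camera('scene'); cv2.imwrite('pics/s5.png',cv2.resize(im[60:260,300:500,::-1],(600,600)))
```

```text
t 22.5 tcp [ 0.40051066 -0.31205918  0.28371315] F [0.45129565 0.59791419 0.03570403] gap -0.0002092079264432683 j [-0.82  0.17 -0.01  1.39  0.    1.13]
turn [ 0.07  0.02 -0.  ] shift cm [ 5.79 -0.03  0.37]
```

View pics/s5.png

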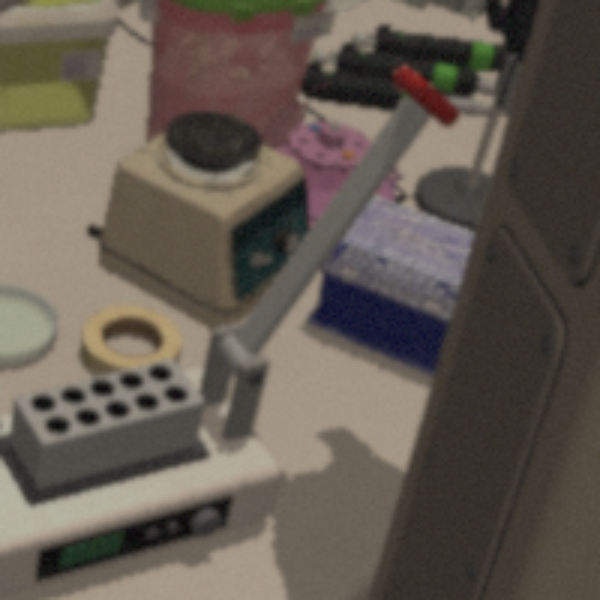

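The view shows the bar still open with its red tip at (425,92). The gripper is behind it, hidden by the arm. Now I push.

Emit:
carry_out:
  steps:
    - [[0,0,0],[3,0,0],255]
    - [[0,0,0],[4.5,0,0],255]
    - [[0,0,0],[5.3,0,0],255]
    - [[0,0,0],[6,0,0],255]
    - [[0,0,0],[7,0,-0.3],255]
    - [[0,0,0],[8.2,0,-0.6],255]
    - [[0,0,0],[9.5,0,-1],255]
    - [[0,0,0],[11,0,-1.3],255]

```text
clock: 23.55
tcp_pos: [0.4415, -0.2099, 0.2958]
orientation: [0.0, 0.83, 0.558, 0.0]
wrist_force: [0.1, -1.2, 1.1]
finger_gap: -0.0001
grip_force: 0.2
```

Emit:
carry_out:
  steps:
    - [[0,0,0],[1.2,0,-0.2],255]
    - [[0,0,0],[2.4,0,-0.3],255]
    - [[0,0,0],[3.6,0,-0.4],255]
    - [[0,0,0],[4.8,0,-0.5],255]
    - [[0,0,0],[5.8,0,-0.5],255]
    - [[0,0,0],[6.8,0,-0.5],255]
    - [[0,0,0],[7.5,0,-0.5],255]
    - [[0,0,0],[7.5,0,-0.5],255]

```text
clock: 24.55
tcp_pos: [0.4695, -0.1408, 0.3004]
orientation: [-0.0, 0.829, 0.559, -0.0]
wrist_force: [-0.1, 0.4, -0.3]
finger_gap: 0.0003
grip_force: 0.0
```

Emit:
carry_out:
  steps:
    - [[0,0,0],[-2,0,-1],255]
    - [[0,0,0],[-4,0,-3],255]
    - [[0,0,0],[-6,0,-5],255]
    - [[0,0,0],[-6,0,-7],255]
    - [[0,0,0],[-6,0,-9],255]
    - [[0,0,0],[-6,0,-9],255]
    - [[0,0,0],[-6,0,-9],255]
    - [[0,0,0],[-6,0,-9],255]

```text
clock: 25.55
tcp_pos: [0.4465, -0.1967, 0.3894]
orientation: [-0.001, 0.83, 0.558, -0.0]
wrist_force: [1.0, 0.8, 0.2]
finger_gap: -0.0002
grip_force: 0.0
```

Run:
```python
from h import *
hx=np.array([.9272,-.3746,0]);hy=np.array([.3746,.9272,0])
im,d,P,c=look('scene'); cv2.imwrite('pics/s6.png',cv2.resize(im[60:300,250:490,::-1],(600,600)))
hsv=cv2.cvtColor(im,cv2.COLOR_RGB2HSV)
m=(hsv[...,1]>150)&((hsv[...,0]<8)|(hsv[...,0]>172))&(d>0); q=P-S; m&=(abs(q@hx)<.06)&(abs(q@hy)<.3)&(P[...,2]>.09)
print(m.sum(),np.median(q[m]@hx),np.median(q[m]@hy),np.median(P[m][:,2])); print(env.get_state()['clock'])
```

```text
109 -0.006146534654730324 0.10430280682184427 0.19283816159114386
25.6
```

View pics/s6.png

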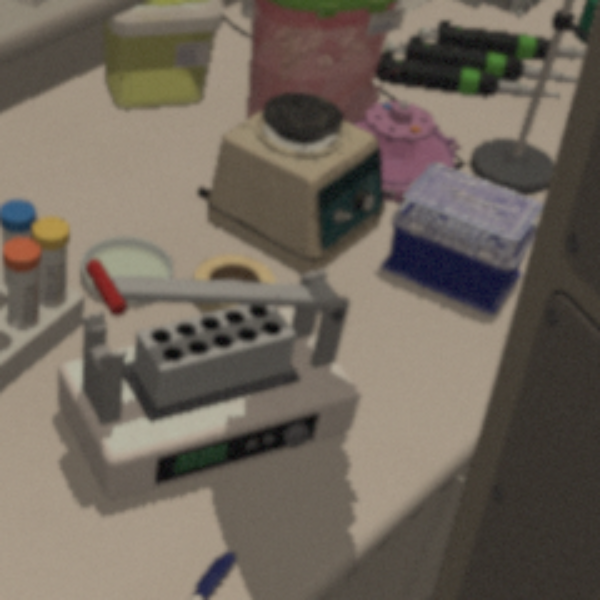

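The bar is past upright and still falling, with its tip at (105,285), about 0.07 m above the fork. I wait one second and look again.

Emit:
carry_out:
  steps:
    - [[0,0,0],[0,0,0],255]
    - [[0,0,0],[0,0,0],255]
    - [[0,0,0],[0,0,0],255]
    - [[0,0,0],[0,0,0],255]
    - [[0,0,0],[0,0,0],255]
    - [[0,0,0],[0,0,0],255]
    - [[0,0,0],[0,0,0],255]
    - [[0,0,0],[0,0,0],255]

```text
clock: 26.6
tcp_pos: [0.4468, -0.1969, 0.3904]
orientation: [-0.0, 0.83, 0.558, 0.0]
wrist_force: [-0.2, 0.4, -0.6]
finger_gap: -0.0
grip_force: 0.0
```

Run:
```python
from h import *
hx=np.array([.9272,-.3746,0]);hy=np.array([.3746,.9272,0])
im,d,P,c=look('scene'); cv2.imwrite('pics/s7.png',cv2.resize(im[60:300,250:490,::-1],(600,600)))
hsv=cv2.cvtColor(im,cv2.COLOR_RGB2HSV)
m=(hsv[...,1]>150)&((hsv[...,0]<8)|(hsv[...,0]>172))&(d>0); q=P-S; m&=(abs(q@hx)<.06)&(abs(q@hy)<.3)&(P[...,2]>.09)
print(m.sum(),np.median(q[m]@hx),np.median(q[m]@hy),np.median(P[m][:,2])); print(env.get_state()['clock'])
```

```text
110 -0.005939022542299555 0.11499602173791731 0.12552785373572084
26.65
```

View pics/s7.png

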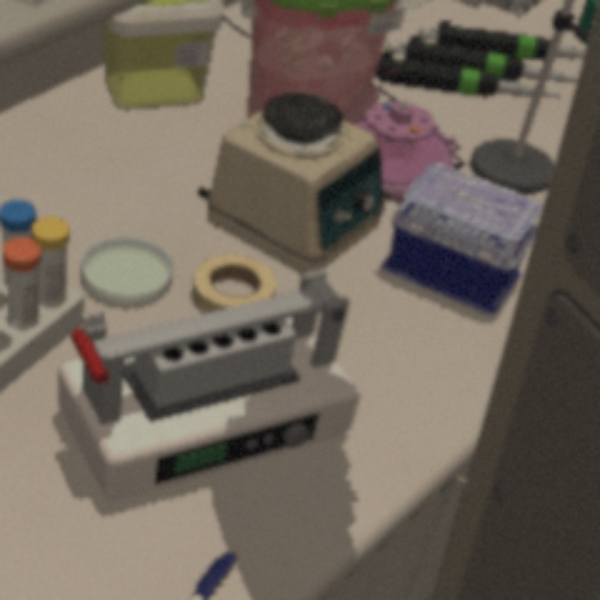

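The bar is level in the fork: the crossbar is at (88,355) with its top at 0.1255 m, which matches a centre height of 0.12 m. The robot is clear, so I hand in.

```bash
python3 -c "
from workcell import env; print(env.hand_in())"
```

```text
the job is handed in; nothing more can be done
None
```

The block is flat on the heater plate after being turned end for end once (it first stopped on the post), the hold-down bar is down in its fork, and I handed the job in at about 27 s; no verdict came back.

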